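# Put away the loose items after a titration

## Task

Tidy the front of the bench: stand the two loose amber dropper bottles upright in the two-bay tray, one in each bay; lay the roll of labelling tape and the marker pen side by side, both flat on the floor of the undivided rectangular tray; and put the small stopper in the round steel dish. Leave the tweezers and the glassware behind the trays where they are.

Things in the scene. Friction and masses are not known exactly. Their poses are not given: they have to be found in the camera images.
- bottle_1: Amber glass dropper bottle with black collar and red rubber bulb, standing upright at the front of the bench (the dropper bottles beside the balance are not part of the job). Body 38 mm in diameter and about 62 mm high with its shoulder, collar 21 mm in diameter from 62 to 78 mm up, bulb 13 mm in diameter to the top at 107 mm. About 55 g. Origin: centre of its underside; z up.
- bottle_2: A second dropper bottle of the same shape and size as bottle_1, differing only in its label. Origin: centre of its underside; z up.
- tape_roll: Blue roll of labelling tape lying flat, 55 mm in diameter, 19 mm high, about 40 g (for contact a solid disc). Origin: centre of its underside; z up.
- stopper: Small white stopper standing on its head: head 24 mm wide and 5 mm high, above it a plug about 20 mm in diameter, 32 mm high overall, 15 g. Origin: centre of its underside; z up.
- marker: Marker pen with white barrel and black cap, lying on the bench, 135 mm long, 12 mm wide and 13 mm high, 18 g; it does not roll. Origin: middle of its length, on its underside; its own x axis runs along the pen.
- bottle_tray: Grey plastic tray with two bays, fixed to the bench: 104 mm along its x, 136 mm along its y, 30 mm high, floor and walls 4 mm thick, with one 4 mm divider along its x in the middle, as high as the walls. Each bay is 96 mm (x) by 62 mm (y) inside; the bay centres lie at y = +33 mm and y = -33 mm in its frame. Origin: centre of its underside; z up.
- pen_tray: Grey plastic undivided rectangular tray, shallow, fixed to the bench: 130 mm along its x, 180 mm along its y (its long side), 20 mm high, floor and walls 4 mm thick. Origin: centre of its underside; z up.
- round_dish: Round shallow steel dish, fixed to the bench: 120 mm across the rim, 24 mm high, inner floor about 100 mm across and 4 mm above the bench, wall 3 mm. Origin: centre of its underside; z up.
- tweezers: Steel tweezers, 116 mm long, 14 mm wide, 8 mm high, lying at the front of the bench opposite the marker. Not to be moved. Origin: middle of its length, on its underside; x along it.
- flask_08: Stoppered glass volumetric flask, 77 mm in diameter, 200 mm high, standing just behind the row of trays, the nearest to them of several flasks. Not to be moved. Origin: centre of its underside; z up.

How it is judged:
By the outcome, as a careful person would: the job done as asked, in the order asked, and still so for the second after the job is handed in, with the robot touching nothing.
It also fails if it takes over 128 s, if anything falls off the work surface, if the arm or the gripper's body presses on something with over 40 N, if the wrist force passes 120 N, or if a joint passes its speed limit or range.

## Robot

A 7-joint arm with a two-finger parallel gripper is mounted at the origin on a cart in front of the work surface, level with it; the furniture and walls round the work are solid. World frame = base frame: x ahead of the robot, y to its left, z up, the work surface at z = 0. Lengths are in m, angles in rad, forces in N, time in s.
With the tool pointing down it reaches from about 0.425 to 0.925 m from the base axis. Payload 6.8 kg.
Tool frame: the origin (TCP) lies at the very end of the fingers, on their centre line; the grasp point (between the pads) lies 19 mm behind it (manip.tcp_to_grasp is the distance from the TCP to the grasp point, in m); z points along the fingers, y is the line along which they close (so a half turn about z gives the same grasp; the last joint's range is limited). The gripper opens to 85 mm and grips with 20 to 120 N. Pads are 22 mm wide; open, the fingers measure 114 mm over their backs; the gripper's body (76 mm by 85 mm) begins 54 mm behind the grasp point. The pads swing forward as they close: fully open they stand 13 mm farther back than shut.
Start: joints at [1.101, 0.477, 0.022, 1.555, -0.011, 1.109, -0.083], TCP at [0.239, -0.631, 0.231] pointing down, gripper open.
Joint ranges: [-2.96, 2.96], [-0.34, 2.1], [-1.41, 1.46], [0.24, 2.44], [-1.37, 4.51], [0.17, 1.92], [-2.96, 2.96]. Speed limits (rad/s): [2.39, 2.39, 3.14, 3.14, 3.14, 3.14, 3.14].

## Interface

Orientations are given as a unit quaternion [x, y, z, w].
In Python, from bench import manip gives the robot as it stands.
- The arm moves only by the tool drive_tool, never from a script. Its argument "plan" is a list of rows, each an object with "dp": the shift along the tool's x, y, z each as a share of 30 mm, from -1 to 1, a list of three; "turn": the turn, a rotation vector about the tool's x, y, z each as a share of 0.08 rad, from -1 to 1, a list of three; "claw": the gripper's target within -1 to 1 (fully open at 1, half-way at 0, shut at -1). In form: [{"dp": [dx, dy, dz], "turn": [wx, wy, wz], "claw": claw}, ...]. A call has exactly 8 rows; each row shifts and turns the commanded pose from where the row before left it, along the tool's axes as they then stand; what a row does not reach is not made up. A row lasts 1/8 s, in which the tool goes at most 62.5 mm and 10.7 degrees, less where a joint would pass 70% of its speed; a pose out of reach is approached as far as the arm can. A call with a number of a shift or a turn outside -1 to 1 is refused whole. A call with a gripper value outside its range is refused whole. The fingers move at their own pace and stop on an object; "squeeze" is the grip in N (left out, the last holds). Time passes only in rows, so rows that do not move let the fingers close, or fill a call up. It gives the time, the measured TCP pose, the force and the opening at its end, in the units of the state.
- manip.get_state(): the state, without advancing time (a new reading comes with each control period).
- manip.snapshot(name): name is "scene" or "side" or "wrist"; returns a dict with "img" (480x640x3 uint8, red, green, blue), "z_map" (480x640 float32, m along the optical axis (not along the pixel's ray), 0 where there is no reading), "K" (3x3 intrinsics, pixels), "R" (3x3) and "t" (3): a world point X has camera coordinates R X + t. Camera axes: x right, y down, z forward; pixel columns grow to the right and rows downward; lengths in m; the calibration is good to about 2 mm. A picture is of the moment at which its call begins.
- manip.close_job(): hands the job in, once; it reports no verdict.
The state is a dict: "time": time; "q": joint angles; "qd": joint speeds; "joint_efforts": joint torques, N m; "position": TCP position; "tcp_rot": TCP orientation; "force": force on the tool from outside, world axes, zero at the start; "torque": the same for the moment, N m; "opening": finger opening in m.
Only numpy, scipy, OpenCV 4.12 (cv2) and the standard library are available. Lean on these libraries where they do the work, as an engineer would, in place of code of your own. Each camera call takes 0.05 s, during which the arm holds its last target. There are 200 camera calls.

## Working session

There is one attempt and no reset: what is moved stays moved. The work goes in short steps, Python scripts to look and compute and a tool call to move; the robot and the scene stay as the last step left them, time stands still between calls to the robot, and variables do not carry over. Pictures are saved under pics/ and viewed, on a budget of 14 in all, crops included, one or two more only if the job needs it, and the job is handed in when it is done.

Besides the shell and the picture viewer there is one more tool, called after ">>>" as a command line: name --argument value ..., lists and objects as JSON in quotes. drive_tool: Moves the arm, as the interface text tells. Shift numbers are shares of 30 mm and turn numbers shares of 0.08 rad, none past 1 either way. Its arguments: {"type":"object","properties":{"plan":{"type":"array"},"squeeze":{"type":"number"}},"required":["plan"]}

```bash
ls; mkdir -p pics; cat > h.py <<'E'
import numpy as np, cv2
from bench import manip
def snap(n,f=None):
    s=manip.snapshot(n)
    if f: cv2.imwrite('pics/'+f,cv2.cvtColor(s['img'],cv2.COLOR_RGB2BGR))
    np.savez('/tmp/'+n,**s)
    return s
def load(n): return dict(np.load('/tmp/'+n+'.npz'))
def world(s,u,v,z=None):
    """pixel -> world, by depth or on plane z"""
    r=np.linalg.inv(s['K'])@[u,v,1]
    c=-s['R'].T@s['t']; d=s['R'].T@r
    k=s['z_map'][int(v),int(u)] if z is None else (z-c[2])/d[2]
    return c+k*d
E
python3 - <<'E'
from h import *
for n in ('scene','side'):
    s=snap(n,n+'1.png'); print(n,-s['R'].T@s['t'],s['R'][2])
st=manip.get_state();print({k:np.round(v,3) for k,v in st.items()})
E
```

```text
pics
scene [-0.3532851   0.4786162   0.87172518] [ 0.70090371 -0.35412356 -0.61913689]
side [ 0.46145833 -0.9561544   0.5056368 ] [ 0.12522026  0.88939171 -0.43966155]
{'time': np.float64(0.1), 'q': array([ 1.101,  0.478,  0.022,  1.556, -0.012,  1.109, -0.083]), 'qd': array([-0.001, -0.002,  0.002, -0.002, -0.   ,  0.001,  0.002]), 'joint_efforts': array([ 4.0000e-03, -5.9776e+01,  1.6140e+00, -2.8196e+01,  1.3000e-02,
        5.0000e-03, -0.0000e+00]), 'position': array([ 0.239, -0.631,  0.23 ]), 'tcp_rot': array([ 0.984,  0.18 , -0.   , -0.001]), 'force': array([-0.031,  0.344,  0.522]), 'torque': array([-0.034,  0.002, -0.05 ]), 'opening': np.float64(0.086)}
```

View pics/scene1.png

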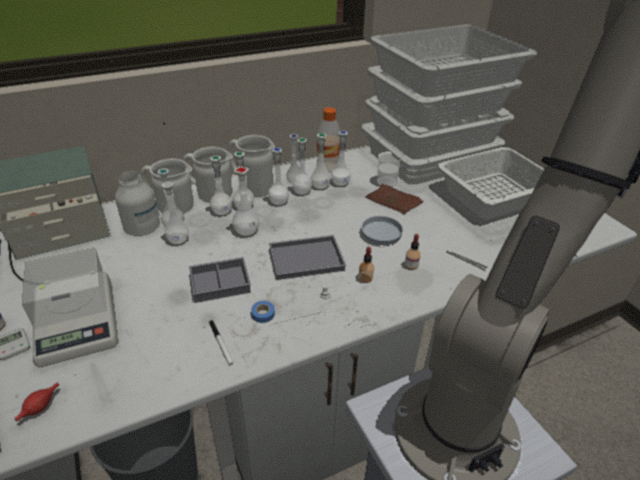

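View pics/side1.png

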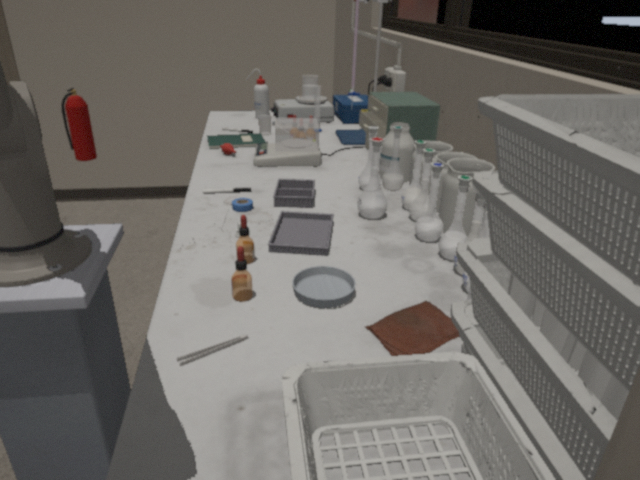

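The scene view shows: bottles (367,268) and (413,255), tape (263,311), stopper (325,293), marker (211,322)-(231,362), bottle tray (220,280), pen tray (307,257), dish (382,231), tweezers (467,260). I'll enlarge that region next.

```bash
python3 - <<'E'
from h import *
im=cv2.imread('pics/scene1.png')[210:370,180:440]
cv2.imwrite('pics/scene1c.png',cv2.resize(im,None,fx=3,fy=3,interpolation=cv2.INTER_CUBIC))
s=load('scene')
for n,u,v,z in [('b1bulb',368,250,.105),('b2bulb',416,237,.105),('tape',263,310,.019),('stop',325,293,.016),('mcap',211,322,.013),('mend',230,362,.013),('btray',220,280,.03),('ptray',307,257,.02),('dish',382,229,.024),('twA',447,252,.008),('twB',486,268,.008),('flask',244,200,.1)]:
    print(n,world(s,u,v,z).round(3),world(s,u,v).round(3))
E
```

```text
b1bulb [ 0.436 -0.048  0.105] [ 0.443 -0.053  0.098]
b2bulb [ 0.431 -0.184  0.105] [ 0.438 -0.19   0.098]
tape [0.435 0.228 0.019] [ 0.453  0.222 -0.001]
stop [0.428 0.07  0.016] [0.428 0.069 0.015]
mcap [0.454 0.347 0.013] [0.455 0.346 0.012]
mend [0.328 0.342 0.013] [0.327 0.342 0.014]
btray [0.563 0.29  0.03 ] [0.57  0.289 0.024]
ptray [0.565 0.055 0.02 ] [ 0.587  0.045 -0.001]
dish [ 0.585 -0.187  0.024] [ 0.61  -0.205  0.001]
twA [ 0.439 -0.307  0.008] [ 0.442 -0.31   0.005]
twB [ 0.342 -0.36   0.008] [ 0.349 -0.369 -0.001]
flask [0.773 0.151 0.1  ] [0.757 0.156 0.111]
```

View pics/scene1c.png

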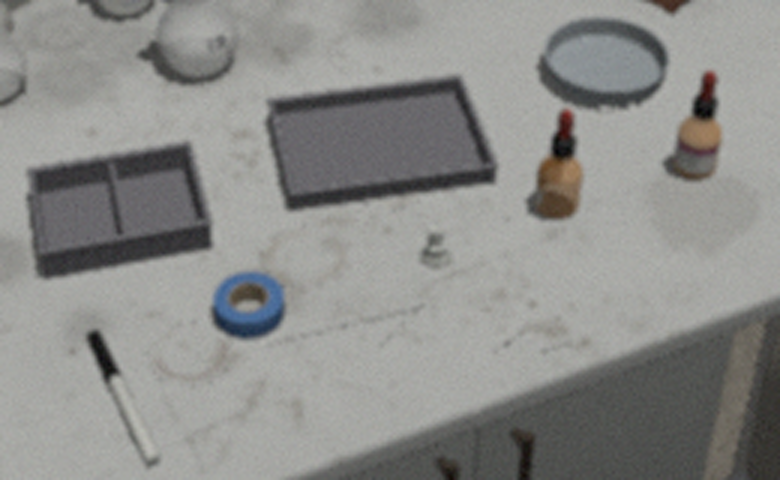

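```bash
python3 - <<'E'
from h import *
s=load('scene')
def P(u,v,z): return world(s,180+u/3,210+v/3,z)
def tray(n,c,z):
    w=np.array([P(u,v,z) for u,v in c]);print(n,w.round(3).tolist(),'c',w.mean(0).round(3),'edges',[np.round(np.linalg.norm(w[i]-w[i-1]),3) for i in range(4)],
     'yaw of y axis',[np.round(np.arctan2(*(w[a]-w[b])[[0,1]]),3) for a,b in((0,1),(3,2))])
tray('bt',[(29,170),(189,146),(209,237),(41,260)],.03)
tray('pt',[(269,99),(461,79),(494,169),(289,194)],.02)
print('dish',P(605,58,.024),'stopbase',P(434,263,.003),'b1',P(558,207,0)+[0.01,0,0],P(565,118,.103),'b2',P(708,78,.103))
print('tape',P(249,297,.019),'pen',P(94,335,.01),P(152,460,.01))
E
```

```text
bt [[0.643, 0.345, 0.03], [0.617, 0.213, 0.03], [0.503, 0.235, 0.03], [0.533, 0.363, 0.03]] c [0.574 0.289 0.03 ] edges [np.float64(0.111), np.float64(0.135), np.float64(0.116), np.float64(0.132)] yaw of y axis [np.float64(0.194), np.float64(0.232)]
pt [[0.661, 0.123, 0.02], [0.615, -0.049, 0.02], [0.491, -0.018, 0.02], [0.534, 0.154, 0.02]] c [0.575 0.052 0.02 ] edges [np.float64(0.13), np.float64(0.178), np.float64(0.128), np.float64(0.177)] yaw of y axis [np.float64(0.259), np.float64(0.248)]
dish [ 0.58370171 -0.18529088  0.024     ] stopbase [0.42528675 0.07151443 0.003     ] b1 [ 0.4543319  -0.05623939  0.        ] [ 0.44019623 -0.05141479  0.103     ] b2 [ 0.43645399 -0.18804061  0.103     ]
tape [0.43763609 0.22640056 0.019     ] pen [0.45792463 0.34506325 0.01      ] [0.32637313 0.3414504  0.01      ]
```

>>> drive_tool --plan '[{"dp": [1,-1,0],"turn": [0,0,0],"claw": 0.3},{"dp": [1,-1,0],"turn": [0,0,0.5],"claw": 0.3},{"dp": [1,-1,0],"turn": [0,0,0.5],"claw": 0.3},{"dp": [1,-1,0],"turn": [0,0,0.5],"claw": 0.3},{"dp": [0.3,-1,0],"turn": [0,0,0.5],"claw": 0.3},{"dp": [0.3,-1,0],"turn": [0,0,0.5],"claw": 0.3},{"dp": [0,-1,0],"turn": [0,0,0.5],"claw": 0.3},{"dp": [0,-1,0],"turn": [0,0,0.5],"claw": 0.3}]'

```text
time: 1.1
position: [0.3088, -0.3558, 0.231]
tcp_rot: [0.999, 0.04, -0.0, -0.0]
force: [-0.7, 0.8, 0.5]
opening: 0.0553
```

>>> drive_tool --plan '[{"dp": [0.5,-1,0],"turn": [0,0,1],"claw": 0},{"dp": [0.5,-1,0],"turn": [0,0,0],"claw": 0},{"dp": [0.5,-1,0],"turn": [0,0,0],"claw": 0},{"dp": [0.5,-1,0],"turn": [0,0,0],"claw": 0},{"dp": [0.5,-1,0],"turn": [0,0,0],"claw": 0},{"dp": [0.5,-1,0],"turn": [0,0,0],"claw": 0},{"dp": [0.5,-1,0],"turn": [0,0,0],"claw": 0},{"dp": [0.5,-1,0],"turn": [0,0,0],"claw": 0}]'

```text
time: 2.1
position: [0.4264, -0.1147, 0.2311]
tcp_rot: [1.0, 0.001, -0.0, 0.0]
force: [0.7, -0.6, 0.2]
opening: 0.0429
```

```bash
python3 - <<'E'
from h import *
s=snap('wrist','w1.png');st=manip.get_state();print(st['position'],st['tcp_rot'],-s['R'].T@s['t'],s['R'])
E
```

```text
[ 0.42848592 -0.11028902  0.23141707] [ 9.99993413e-01  3.42274693e-03  7.10308864e-04 -9.77082359e-04] [ 0.49164885 -0.1152441   0.37349558] [[ 1.00971867e-03 -9.99999461e-01 -2.42631559e-04]
 [-9.65942468e-01 -1.03811280e-03  2.58754847e-01]
 [-2.58754959e-01 -2.69014733e-05 -9.65942995e-01]]
```

View pics/w1.png

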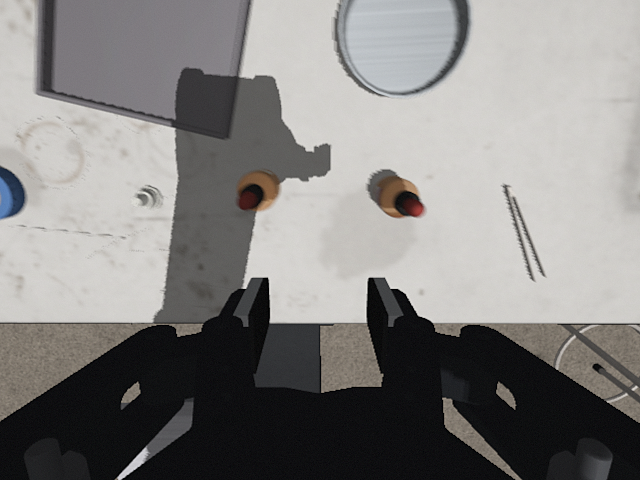

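The wrist view shows bulb tips at about (247,201) and (418,209), the stopper at (148,197), the dish around (402,35), and the pen tray's near corners at (40,93) and (228,136).

```bash
python3 - <<'E'
from h import *
s=load('wrist')
for n,u,v,z in [('b1',246,202,.105),('b1collar',255,196,.078),('b1body',259,190,.05),('b2',418,210,.105),('b2c',408,203,.078),('b2body',399,197,.05),('stoptop',142,198,.032),('stophead',150,197,.003),('pt c',38,94,.02),('pt c2',228,138,.02)]:
    print(n,world(s,u,v,z).round(4))
E
```

```text
b1 [ 0.4472 -0.0595  0.105 ]
b1collar [ 0.4478 -0.0618  0.078 ]
b1body [ 0.4493 -0.0607  0.05  ]
b2 [ 0.441  -0.1935  0.105 ]
b2c [ 0.442  -0.1923  0.078 ]
b2body [ 0.4429 -0.1909  0.05  ]
stoptop [0.4389 0.0579 0.032 ]
stophead [0.4355 0.0639 0.003 ]
pt c [0.5359 0.1495 0.02  ]
pt c2 [ 0.496  -0.0275  0.02  ]
```

>>> drive_tool --plan '[{"dp": [0.3,-0.85,0],"turn": [0,0,0],"claw": 0.1},{"dp": [0.3,-0.82,0],"turn": [0,0,0],"claw": 0.1},{"dp": [0,0,1],"turn": [0,0,0],"claw": 0.1},{"dp": [0,0,1],"turn": [0,0,0],"claw": 0.1},{"dp": [0,0,1],"turn": [0,0,0],"claw": 0.1},{"dp": [0,0,0.5],"turn": [0,0,0],"claw": 0.1},{"dp": [0,0,0],"turn": [0,0,0],"claw": 0.1},{"dp": [0,0,0],"turn": [0,0,0],"claw": 0.1}]'

```text
time: 3.15
position: [0.4449, -0.0656, 0.1272]
tcp_rot: [1.0, 0.001, 0.001, 0.0]
force: [0.4, -0.8, 0.5]
opening: 0.0468
```

```bash
python3 - <<'E'
from h import *
s=snap('wrist','w2.png');st=manip.get_state();print(st['position'],st['force'])
E
```

```text
[ 0.44504061 -0.06561432  0.12731971] [-0.77382084 -0.44599306 -0.27013387]
```

View pics/w2.png

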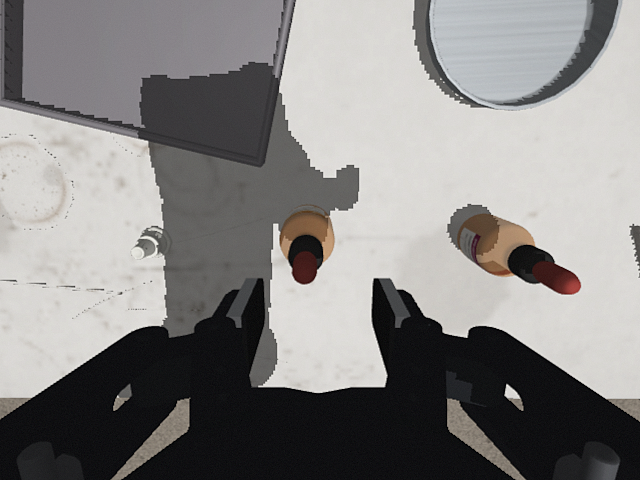

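Bottle 1's bulb tip is at about (304,275) and its collar at (305,250). The finger centre line is near column 319, so a small +y correction is needed. The other bulb is at (563,280) and the stopper at (150,245).

```bash
python3 - <<'E'
from h import *
s=load('wrist'); print(-s['R'].T@s['t'])
for n,u,v,z in [('b1',304,274,.105),('b1collartop',305,249,.078),('b2',565,283,.1),('stoptop',138,252,.032),('stophead',155,242,.004),('dishL',428,5,.024),('ptcorner',262,166,.02)]:
    p=world(s,u,v,z); print(n,p.round(4), (world(s,u,v)).round(4))
E
```

```text
[ 0.5099342  -0.06616253  0.26966507]
b1 [ 0.4465 -0.0593  0.105 ] [ 0.4473 -0.0593  0.1071]
b1collartop [ 0.4514 -0.0588  0.078 ] [ 0.4513 -0.0588  0.0778]
b2 [ 0.4397 -0.1952  0.1   ] [ 0.4417 -0.1915  0.1049]
stoptop [0.4349 0.0621 0.032 ] [0.4345 0.0628 0.0306]
stophead [0.4344 0.0626 0.004 ] [0.438  0.0566 0.0165]
dishL [ 0.5929 -0.1343  0.024 ] [ 0.5958 -0.1367  0.0153]
ptcorner [ 0.4946 -0.0269  0.02  ] [ 4.934e-01 -2.380e-02  3.000e-04]
```

>>> drive_tool --plan '[{"dp": [0.13,-0.22,0.4],"turn": [0,0,0],"claw": 0.1},{"dp": [0,0,0.7],"turn": [0,0,0],"claw": 0.1},{"dp": [0,0,0.7],"turn": [0,0,0],"claw": 0.1},{"dp": [0,0,0.57],"turn": [0,0,0],"claw": 0.1},{"dp": [0,0,0],"turn": [0,0,0],"claw": -0.6},{"dp": [0,0,0],"turn": [0,0,0],"claw": -0.8},{"dp": [0,0,0],"turn": [0,0,0],"claw": -0.8},{"dp": [0,0,0],"turn": [0,0,0],"claw": -0.8}]' --squeeze 30

```text
time: 4.2
position: [0.4484, -0.059, 0.0557]
tcp_rot: [1.0, 0.001, 0.001, 0.0]
force: [-0.1, 0.6, -1.0]
opening: 0.0207
```

>>> drive_tool --plan '[{"dp": [0,0,-0.6],"turn": [0,0,0],"claw": -0.8},{"dp": [0,0,-1],"turn": [0,0,0],"claw": -0.8},{"dp": [0.2,-0.6,-0.8],"turn": [0,0,0],"claw": -0.8},{"dp": [0.35,-0.9,-0.2],"turn": [0,0,0],"claw": -0.8},{"dp": [0.35,-1,0],"turn": [0,0,0.4],"claw": -0.8},{"dp": [0.35,-1,0],"turn": [0,0,0.4],"claw": -0.8},{"dp": [0.35,-1,0],"turn": [0,0,0.4],"claw": -0.8},{"dp": [0.35,-1,0],"turn": [0,0,0.4],"claw": -0.8}]'

```text
time: 5.2
position: [0.5122, 0.1048, 0.1335]
tcp_rot: [0.998, -0.064, 0.0, 0.0]
force: [-0.1, 0.2, -0.9]
opening: 0.0203
```

>>> drive_tool --plan '[{"dp": [0.3,-1,0],"turn": [0,0,0.4],"claw": -0.8},{"dp": [0.3,-1,0],"turn": [0,0,0.4],"claw": -0.8},{"dp": [0.3,-1,0],"turn": [0,0,0.1],"claw": -0.8},{"dp": [0.3,-1,0],"turn": [0,0,0],"claw": -0.8},{"dp": [0.1,-0.6,0],"turn": [0,0,0],"claw": -0.8},{"dp": [0,-0.3,0],"turn": [0,0,0],"claw": -0.8},{"dp": [0,0,0],"turn": [0,0,0],"claw": -0.8},{"dp": [0,0,0],"turn": [0,0,0],"claw": -0.8}]'

```text
time: 6.2
position: [0.5756, 0.2407, 0.1331]
tcp_rot: [0.995, -0.099, -0.0, 0.001]
force: [-0.3, 0.4, -1.1]
opening: 0.0204
```

```bash
python3 - <<'E'
from h import *
s=snap('wrist','w3.png');st=manip.get_state();print(st['position'],st['tcp_rot'],st['opening'])
E
```

```text
[0.57568502 0.24066328 0.13318434] [ 9.95029192e-01 -9.95825473e-02 -2.83294725e-05  4.71942164e-04] 0.020437770055191557
```

View pics/w3.png

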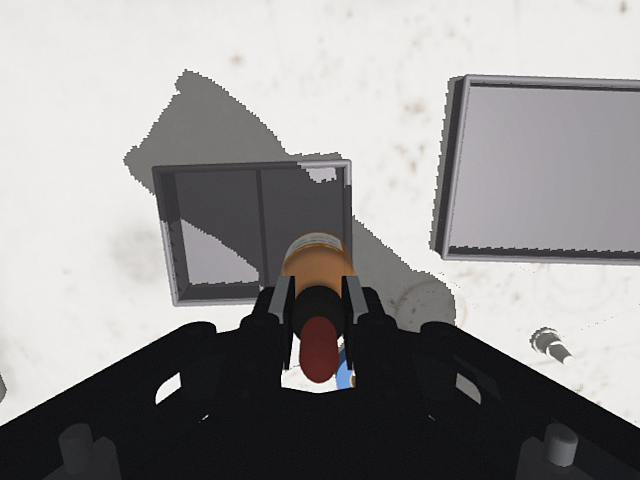

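The tray's top corners are at (153,168), (350,161) and (175,304). The divider runs from (260,168) to (265,288). The bottle hangs upright in the fingers at about (318,310). The pen tray's left corners are (465,78) and (441,258).

```bash
python3 - <<'E'
from h import *
s=load('wrist')
A=world(s,153,168,.03);B=world(s,350,161,.03);C=world(s,175,304,.03)
y=(A-B);yw=np.arctan2(-y[0],y[1]); x=A-C
c=(B+C)/2
print(A,B,C,'len',np.linalg.norm(y),np.linalg.norm(x),'yaw',yw,np.arctan2(x[1],x[0]),'c',c)
Y=np.array([-np.sin(yw),np.cos(yw),0])
for k in(1,-1): print('bay',k,c+k*.033*Y)
P=world(s,465,78,.02);Q=world(s,441,258,.02);print('pen',P,Q,np.linalg.norm(P-Q),'stop',world(s,545,345,.015))
v=P-Q;a=np.arctan2(v[1],v[0]);print(a,(P+Q)/2-.09*np.array([-np.sin(a),np.cos(a),0]))
E
```

```text
[0.64566636 0.34213264 0.03      ] [0.62324446 0.20769704 0.03      ] [0.54408801 0.35829161 0.03      ] len 0.13629259677218128 0.10285559389786486 yaw -0.1652642382577859 -0.15775699432911588 c [0.58366624 0.28299432 0.03      ]
bay 1 [0.58909517 0.31554469 0.03      ]
bay -1 [0.57823731 0.25044395 0.03      ]
pen [0.66122586 0.12104729 0.02      ] [0.53652829 0.1509522  0.02      ] 0.12823333398409334 stop [0.43989647 0.0718717  0.015     ]
-0.23537429411928498 [0.57788845 0.0484813  0.02      ]
```

>>> drive_tool --plan '[{"dp": [0,-0.9,0],"turn": [0,0,0],"claw": -0.8},{"dp": [0,-0.9,0],"turn": [0,0,0],"claw": -0.8},{"dp": [-0.05,-0.74,0],"turn": [0,0,0],"claw": -0.8},{"dp": [0,0,0.5],"turn": [0,0,0],"claw": -0.8},{"dp": [0,0,0.8],"turn": [0,0,0],"claw": -0.8},{"dp": [0,0,0.7],"turn": [0,0,0],"claw": -0.8},{"dp": [0,0,0.37],"turn": [0,0,0],"claw": -0.8},{"dp": [0,0,0],"turn": [0,0,0],"claw": -0.8}]'

```text
time: 7.25
position: [0.5889, 0.3164, 0.0611]
tcp_rot: [0.995, -0.099, -0.001, 0.001]
force: [0.2, 0.4, -0.0]
opening: 0.0203
```

>>> drive_tool --plan '[{"dp": [0,0,0.02],"turn": [0,0,0],"claw": -0.3},{"dp": [0,0,0],"turn": [0,0,0],"claw": 0.1},{"dp": [0,0,0],"turn": [0,0,0],"claw": 0.1},{"dp": [0,0,-0.5],"turn": [0,0,0],"claw": 0.1},{"dp": [0,0,-1],"turn": [0,0,0],"claw": 0.1},{"dp": [0,0,-1],"turn": [0,0,0],"claw": 0.1},{"dp": [0,0.6,-0.7],"turn": [0,0,-0.3],"claw": 0.1},{"dp": [0,1,-0.3],"turn": [0,0,-0.3],"claw": 0.1}]'

```text
time: 8.25
position: [0.5812, 0.2714, 0.1696]
tcp_rot: [0.997, -0.074, 0.002, -0.001]
force: [0.3, -0.4, 0.9]
opening: 0.0468
```

>>> drive_tool --plan '[{"dp": [-0.4,1,0],"turn": [0,0,-0.3],"claw": 0.1},{"dp": [-0.4,1,0],"turn": [0,0,-0.3],"claw": 0.1},{"dp": [-0.4,1,0],"turn": [0,0,-0.3],"claw": 0.1},{"dp": [-0.4,1,0],"turn": [0,0,-0.3],"claw": 0.1},{"dp": [-0.4,1,0],"turn": [0,0,-0.3],"claw": 0.1},{"dp": [-0.4,1,0],"turn": [0,0,-0.3],"claw": 0.1},{"dp": [-0.4,1,0],"turn": [0,0,0],"claw": 0.1},{"dp": [-0.4,1,0],"turn": [0,0,0],"claw": 0.1}]'

```text
time: 9.25
position: [0.4683, 0.0366, 0.1677]
tcp_rot: [1.0, -0.003, 0.001, 0.0]
force: [0.5, -0.2, -0.1]
opening: 0.0472
```

>>> drive_tool --plan '[{"dp": [-0.12,1,0],"turn": [0,0,0],"claw": 0.1},{"dp": [-0.12,1,0],"turn": [0,0,0],"claw": 0.1},{"dp": [-0.12,1,0],"turn": [0,0,0],"claw": 0.1},{"dp": [-0.12,1,0],"turn": [0,0,0],"claw": 0.1},{"dp": [-0.12,1,0],"turn": [0,0,0],"claw": 0.1},{"dp": [-0.1,1,0],"turn": [0,0,0],"claw": 0.1},{"dp": [0,1,0.3],"turn": [0,0,0],"claw": 0.1},{"dp": [0,0.4,0.7],"turn": [0,0,0],"claw": 0.1}]'

```text
time: 10.25
position: [0.4471, -0.1868, 0.1382]
tcp_rot: [1.0, -0.004, 0.002, 0.001]
force: [0.5, 0.5, -0.1]
opening: 0.0469
```

```bash
python3 - <<'E'
from h import *
s=snap('scene','s2.png');s=snap('wrist','w4.png');st=manip.get_state();print(st['position'],st['tcp_rot'])
E
```

```text
[ 0.44486284 -0.18563677  0.13597714] [ 9.99990187e-01 -4.33645262e-03 -9.03178327e-04 -6.79061641e-05]
```

View pics/w4.png

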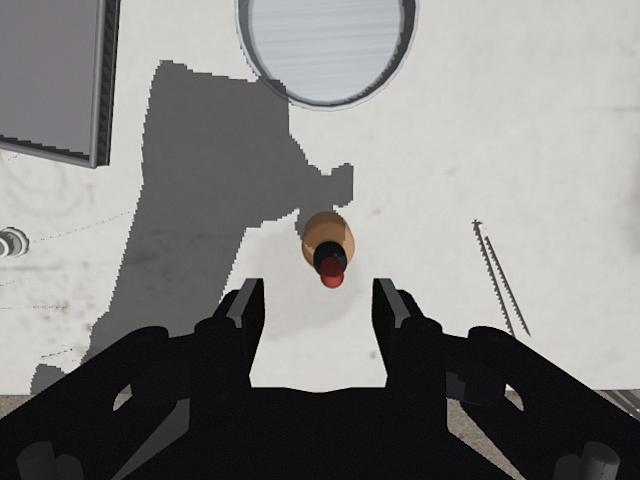

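Bottle 2's bulb tip is at (332,274) and its collar at (330,253), against a finger centre line near column 319. The dish's outer rim spans columns 237-418, with its lowest row at 110.

```bash
python3 - <<'E'
from h import *
s=load('wrist')
print(world(s,332,272,.106),world(s,330,251,.078),world(s,330,251),'dish',world(s,328,110,.024),world(s,237,10,.024),world(s,418,12,.024))
print(-s['R'].T@s['t'],manip.get_state()['position'])
E
```

```text
[ 0.44485612 -0.19515649  0.106     ] [ 0.44757319 -0.19507069  0.078     ] [ 0.44766375 -0.19506093  0.07828787] dish [ 0.53189023 -0.1956347   0.024     ] [ 0.59296645 -0.13746504  0.024     ] [ 0.59068354 -0.25355498  0.024     ]
[ 0.51035777 -0.1883039   0.27757668] [ 0.44486284 -0.18563677  0.13597714]
```

>>> drive_tool --plan '[{"dp": [0.05,0.26,0.3],"turn": [0,0,0],"claw": 0.1},{"dp": [0,0,0.8],"turn": [0,0,0],"claw": 0.1},{"dp": [0,0,0.9],"turn": [0,0,0],"claw": 0.1},{"dp": [0,0,0.67],"turn": [0,0,0],"claw": 0.1},{"dp": [0,0,0],"turn": [0,0,0],"claw": -0.4},{"dp": [0,0,0],"turn": [0,0,0],"claw": -0.8},{"dp": [0,0,0],"turn": [0,0,0],"claw": -0.8},{"dp": [0,0,0],"turn": [0,0,0],"claw": -0.8}]'

```text
time: 11.35
position: [0.4479, -0.1924, 0.0571]
tcp_rot: [1.0, -0.003, 0.001, 0.0]
force: [-0.1, 0.4, -0.3]
opening: 0.02
```

>>> drive_tool --plan '[{"dp": [0,0,-0.6],"turn": [0,0,0],"claw": -0.8},{"dp": [0,0,-1],"turn": [0,0,0],"claw": -0.8},{"dp": [0,-0.6,-0.8],"turn": [0,0,0],"claw": -0.8},{"dp": [0.2,-0.9,-0.2],"turn": [0,0,0],"claw": -0.8},{"dp": [0.3,-1,0],"turn": [0,0,0.3],"claw": -0.8},{"dp": [0.3,-1,0],"turn": [0,0,0.3],"claw": -0.8},{"dp": [0.3,-1,0],"turn": [0,0,0.3],"claw": -0.8},{"dp": [0.3,-1,0],"turn": [0,0,0.3],"claw": -0.8}]'

```text
time: 12.35
position: [0.495, -0.0281, 0.1348]
tcp_rot: [0.999, -0.052, 0.0, 0.0]
force: [-0.0, -0.0, -0.2]
opening: 0.0198
```

>>> drive_tool --plan '[{"dp": [0.4,-1,0],"turn": [0,0,0.3],"claw": -0.8},{"dp": [0.4,-1,0],"turn": [0,0,0.3],"claw": -0.8},{"dp": [0.4,-1,0],"turn": [0,0,0.3],"claw": -0.8},{"dp": [0.4,-1,0],"turn": [0,0,0.3],"claw": -0.8},{"dp": [0.5,-1,0],"turn": [0,0,0],"claw": -0.8},{"dp": [0.5,-1,0],"turn": [0,0,0],"claw": -0.8},{"dp": [0.5,-0.8,0],"turn": [0,0,0],"claw": -0.8},{"dp": [0,-0.2,0],"turn": [0,0,0],"claw": -0.8}]'

```text
time: 13.35
position: [0.6213, 0.1643, 0.1345]
tcp_rot: [0.995, -0.098, 0.0, -0.001]
force: [-0.3, -0.1, -1.0]
opening: 0.0197
```

>>> drive_tool --plan '[{"dp": [-0.6,-0.7,0],"turn": [0,0,0],"claw": -0.8},{"dp": [-0.6,-0.7,0],"turn": [0,0,0],"claw": -0.8},{"dp": [-0.5,-0.7,0],"turn": [0,0,0],"claw": -0.8},{"dp": [-0.28,-0.42,0.2],"turn": [0,0,0],"claw": -0.8},{"dp": [0,0,0.8],"turn": [0,0,0],"claw": -0.8},{"dp": [0,0,0.6],"turn": [0,0,0],"claw": -0.8},{"dp": [0,0,0],"turn": [0,0,0],"claw": -0.8},{"dp": [0,0,0],"turn": [0,0,0],"claw": -0.8}]'

```text
time: 14.35
position: [0.5777, 0.248, 0.0867]
tcp_rot: [0.995, -0.099, 0.0, -0.0]
force: [-0.0, -0.2, -0.2]
opening: 0.0197
```

>>> drive_tool --plan '[{"dp": [0,-0.05,0.5],"turn": [0,0,0],"claw": -0.8},{"dp": [0,0,0.33],"turn": [0,0,0],"claw": -0.8},{"dp": [0,0,0],"turn": [0,0,0],"claw": -0.8},{"dp": [0,0,0],"turn": [0,0,0],"claw": -0.1},{"dp": [0,0,0],"turn": [0,0,0],"claw": -0.1},{"dp": [0,0,-0.5],"turn": [0,0,0],"claw": -0.1},{"dp": [0,0,-1],"turn": [0,0,0],"claw": -0.1},{"dp": [0,0,-1],"turn": [0,0,0],"claw": -0.1}]'

```text
time: 15.35
position: [0.5777, 0.25, 0.1384]
tcp_rot: [0.995, -0.099, 0.0, -0.0]
force: [1.5, 1.0, 0.3]
opening: 0.0383
```

>>> drive_tool --plan '[{"dp": [0,0,-1],"turn": [0,0,0],"claw": -0.1},{"dp": [-0.5,0.3,0],"turn": [0,0,0],"claw": -0.1},{"dp": [-1,0.4,0],"turn": [0,0,0],"claw": 1},{"dp": [-1,0.5,0],"turn": [0,0,0],"claw": 1},{"dp": [-1,0.5,0],"turn": [0,0,0],"claw": 1},{"dp": [-0.6,0.2,0],"turn": [0,0,0],"claw": 1},{"dp": [0,0,0],"turn": [0,0,0],"claw": 1},{"dp": [0,0,0],"turn": [0,0,0],"claw": 1}]'

```text
time: 16.35
position: [0.447, 0.2186, 0.1673]
tcp_rot: [0.995, -0.099, 0.001, -0.001]
force: [-0.1, 0.5, 0.2]
opening: 0.0853
```

```bash
python3 - <<'E'
from h import *
s=snap('wrist','w5.png');st=manip.get_state();print(st['position'],st['tcp_rot'],st['opening'])
E
```

```text
[0.44696258 0.21855617 0.16707498] [ 9.95066254e-01 -9.92096257e-02  6.26727169e-04 -4.56633609e-04] 0.08524963900778672
```

View pics/w5.png

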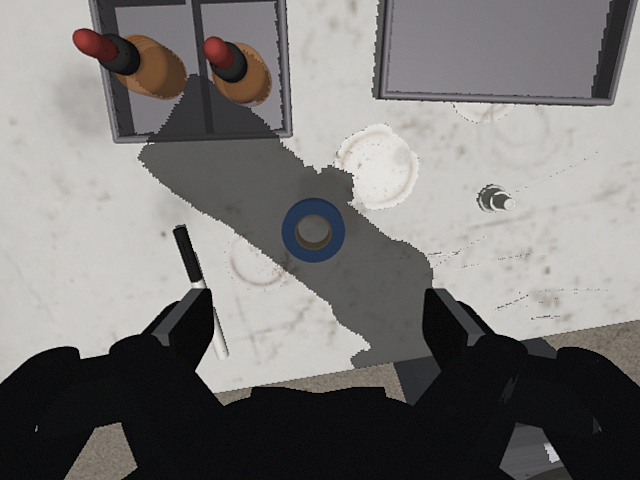

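Both bottles stand in their bays. The tape's centre is at (313,230), the marker runs from (180,228) to (222,355), and the stopper is at (492,199). The pen tray's near corners are (376,97) and (612,103).

```bash
python3 - <<'E'
from h import *
s=load('wrist')
for n,u,v,z in [('tape',313,230,.019),('cap',180,228,.012),('end',222,355,.012),('stop',505,203,.032),('stophead',490,197,.005),('pt1',376,97,.02),('pt2',612,103,.02)]: print(n,world(s,u,v,z).round(4),world(s,u,v).round(4))
E
```

```text
tape [0.4412 0.2236 0.019 ] [4.367e-01 2.248e-01 3.000e-04]
cap [0.4643 0.3382 0.012 ] [0.4637 0.3399 0.0082]
end [0.3344 0.3359 0.012 ] [0.3336 0.3365 0.0105]
stop [0.4357 0.0671 0.032 ] [0.436  0.0677 0.0333]
stophead [0.4364 0.0663 0.005 ] [0.439  0.0713 0.016 ]
pt1 [0.536  0.1541 0.02  ] [ 5.377e-01  1.506e-01 -2.000e-04]
pt2 [ 0.4952 -0.0255  0.02  ] [ 0.4953 -0.024   0.0219]
```

>>> drive_tool --plan '[{"dp": [-0.23,-0.12,0.6],"turn": [0,0,0],"claw": 1},{"dp": [0,0,1],"turn": [0,0,0],"claw": 1},{"dp": [0,0,1],"turn": [0,0,0],"claw": 1},{"dp": [0,0,1],"turn": [0,0,0],"claw": 1},{"dp": [0,0,0.9],"turn": [0,0,0],"claw": 1},{"dp": [0,0,0.6],"turn": [0,0,0],"claw": 1},{"dp": [0,0,0.25],"turn": [0,0,0],"claw": 1},{"dp": [0,0,0],"turn": [0,0,0],"claw": 1}]'

```text
time: 17.4
position: [0.44, 0.2232, 0.0058]
tcp_rot: [0.995, -0.099, -0.0, 0.0]
force: [-0.3, 0.4, -0.0]
opening: 0.0856
```

>>> drive_tool --plan '[{"dp": [0,0,0],"turn": [0,0,0],"claw": 0.1},{"dp": [0,0,0],"turn": [0,0,0],"claw": 0.1},{"dp": [0,0,0],"turn": [0,0,0],"claw": 0},{"dp": [0,0,0],"turn": [0,0,0],"claw": 0},{"dp": [0,0,-0.3],"turn": [0,0,0],"claw": 0},{"dp": [0,0,-0.8],"turn": [0,0,0],"claw": 0},{"dp": [0,0,-0.9],"turn": [0,0,0],"claw": 0},{"dp": [0,0,0],"turn": [0,0,0],"claw": 0}]'

```text
time: 18.4
position: [0.4411, 0.2239, 0.0682]
tcp_rot: [0.995, -0.099, 0.002, -0.001]
force: [-0.0, 0.3, -1.0]
opening: 0.0532
```

>>> drive_tool --plan '[{"dp": [0.5,0.5,0],"turn": [0,0,0.2],"claw": 0},{"dp": [0.8,0.8,0],"turn": [0,0,0.2],"claw": 0},{"dp": [0.9,0.9,0],"turn": [0,0,0],"claw": 0},{"dp": [0.9,0.9,0],"turn": [0,0,0],"claw": 0},{"dp": [0.8,0.8,0],"turn": [0,0,0],"claw": 0},{"dp": [0.6,0.6,0],"turn": [0,0,0],"claw": 0},{"dp": [0.2,0.2,0],"turn": [0,0,0],"claw": 0},{"dp": [0,0,0],"turn": [0,0,0],"claw": 0}]'

```text
time: 19.4
position: [0.5454, 0.0535, 0.0653]
tcp_rot: [0.993, -0.116, -0.001, 0.0]
force: [-0.1, 0.8, -0.6]
opening: 0.0535
```

>>> drive_tool --plan '[{"dp": [0.21,-0.12,0],"turn": [0,0,0],"claw": 0},{"dp": [0,0,0.7],"turn": [0,0,0],"claw": 0},{"dp": [0,0,0.7],"turn": [0,0,0],"claw": 0},{"dp": [0,0,0.4],"turn": [0,0,0],"claw": 0},{"dp": [0,0,0],"turn": [0,0,0],"claw": 0},{"dp": [0,0,0],"turn": [0,0,0],"claw": 0.9},{"dp": [0,0,0],"turn": [0,0,0],"claw": 0.9},{"dp": [0,0,0],"turn": [0,0,0],"claw": 0.9}]'

```text
time: 20.4
position: [0.5531, 0.0563, 0.0125]
tcp_rot: [0.993, -0.115, 0.0, -0.0]
force: [0.7, -0.3, 0.6]
opening: 0.0813
```

>>> drive_tool --plan '[{"dp": [0,0,-0.7],"turn": [0,0,0],"claw": 0.9},{"dp": [0,0,-1],"turn": [0,0,-1],"claw": 0.5},{"dp": [0,0,-1],"turn": [0,0,-1],"claw": 0.3},{"dp": [0,0,-0.8],"turn": [0,0,-1],"claw": 0.2},{"dp": [-0.5,-0.9,0],"turn": [0,0,-0.1],"claw": 0.1},{"dp": [-0.5,-1,0],"turn": [0,0,0],"claw": 0.1},{"dp": [-0.5,-1,0],"turn": [0,0,0],"claw": 0.1},{"dp": [-0.5,-1,0],"turn": [0,0,0],"claw": 0.1}]'

```text
time: 21.4
position: [0.4905, 0.1732, 0.1173]
tcp_rot: [1.0, 0.009, 0.0, -0.0]
force: [0.4, -0.7, 0.4]
opening: 0.0468
```

>>> drive_tool --plan '[{"dp": [-0.6,-1,0],"turn": [0,0,0],"claw": 0.1},{"dp": [-0.6,-1,0],"turn": [0,0,0],"claw": 0.1},{"dp": [-0.6,-1,0],"turn": [0,0,0],"claw": 0.1},{"dp": [-0.6,-1,0],"turn": [0,0,0],"claw": 0.1},{"dp": [-0.5,-0.9,0],"turn": [0,0,0],"claw": 0.1},{"dp": [-0.1,-0.4,0],"turn": [0,0,0],"claw": 0.1},{"dp": [0,0,0],"turn": [0,0,0],"claw": 0.1},{"dp": [0,0,0],"turn": [0,0,0],"claw": 0.1}]'

```text
time: 22.4
position: [0.399, 0.3283, 0.1169]
tcp_rot: [1.0, 0.008, 0.0, 0.001]
force: [0.1, 0.1, 0.3]
opening: 0.047
```

```bash
python3 - <<'E'
from h import *
s=snap('wrist','w6.png');st=manip.get_state();print(st['position'],st['tcp_rot'],st['opening'])
E
```

```text
[0.39898154 0.32826353 0.11682936] [9.99969542e-01 7.78862697e-03 3.58972288e-05 5.00216102e-04] 0.046820640129659606
```

View pics/w6.png

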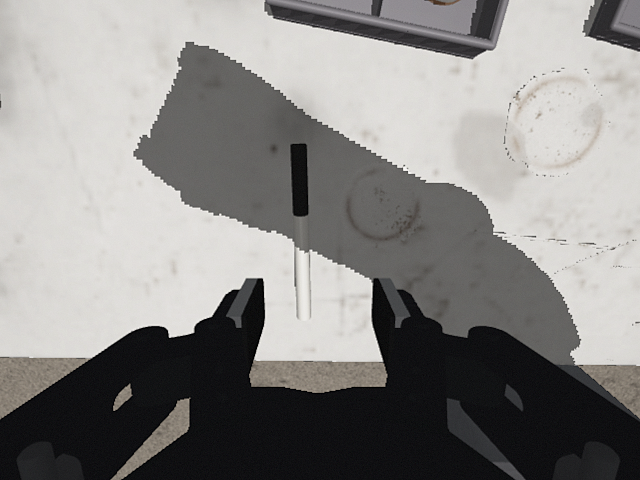

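The marker runs from (299,146) to (304,319), slightly left of the finger centre line at column 319.

```bash
python3 - <<'E'
from h import *
s=load('wrist')
a=world(s,299,146,.012);b=world(s,304,318,.008);print(a,b,(a+b)/2,np.linalg.norm(a-b),np.arctan2(*(a-b)[[1,0]]))
E
```

```text
[0.46199174 0.34149431 0.012     ] [0.32957795 0.33756771 0.008     ] [0.39578484 0.33953101 0.01      ] 0.13253237483687264 0.029645322724787274
```

>>> drive_tool --plan '[{"dp": [-0.1,-0.37,0.4],"turn": [0,0,-0.15],"claw": 0.1},{"dp": [0,0,1],"turn": [0,0,0],"claw": 0.1},{"dp": [0,0,1],"turn": [0,0,0],"claw": 0.1},{"dp": [0,0,0.8],"turn": [0,0,0],"claw": 0},{"dp": [0,0,0.45],"turn": [0,0,0],"claw": 0},{"dp": [0,0,0.1],"turn": [0,0,0],"claw": 0},{"dp": [0,0,0],"turn": [0,0,0],"claw": -0.5},{"dp": [0,0,0],"turn": [0,0,0],"claw": -0.9}]'

```text
time: 23.45
position: [0.3955, 0.3414, 0.0054]
tcp_rot: [1.0, 0.015, 0.001, -0.001]
force: [0.6, 0.8, -0.6]
opening: 0.0104
```

>>> drive_tool --plan '[{"dp": [0,0,0],"turn": [0,0,0],"claw": -0.95},{"dp": [0,0,0],"turn": [0,0,0],"claw": -0.95},{"dp": [0,0,0],"turn": [0,0,0],"claw": -0.95},{"dp": [0,0,-0.2],"turn": [0,0,0],"claw": -0.95},{"dp": [0,0,-0.6],"turn": [0,0,0],"claw": -0.95},{"dp": [0,0,-0.8],"turn": [0,0,0],"claw": -0.95},{"dp": [0,0,-0.8],"turn": [0,0,0],"claw": -0.95},{"dp": [0,0,0],"turn": [0,0,0],"claw": -0.95}]'

```text
time: 24.45
position: [0.3961, 0.3419, 0.0791]
tcp_rot: [1.0, 0.015, 0.002, -0.001]
force: [-0.7, 0.5, -0.2]
opening: 0.0103
```

>>> drive_tool --plan '[{"dp": [0.15,0.7,-0.1],"turn": [0,0,0],"claw": -0.95},{"dp": [0.15,1,0],"turn": [0,0,0],"claw": -0.95},{"dp": [0.15,1,0],"turn": [0,0,0],"claw": -0.95},{"dp": [0.15,1,0],"turn": [0,0,0],"claw": -0.95},{"dp": [0.15,1,0],"turn": [0,0,0],"claw": -0.95},{"dp": [0.15,1,0],"turn": [0,0,0],"claw": -0.95},{"dp": [0.15,1,0],"turn": [0,0,0],"claw": -0.95},{"dp": [0.15,1,0],"turn": [0,0,0],"claw": -0.95}]'

```text
time: 25.45
position: [0.4375, 0.1098, 0.0793]
tcp_rot: [1.0, 0.015, -0.0, 0.0]
force: [-0.2, -0.3, 0.0]
opening: 0.0106
```

>>> drive_tool --plan '[{"dp": [0.59,0.22,0],"turn": [0,0,-1],"claw": -0.95},{"dp": [0.57,0.27,0],"turn": [0,0,-1],"claw": -0.95},{"dp": [0.55,0.31,0],"turn": [0,0,-1],"claw": -0.95},{"dp": [0.53,0.35,0],"turn": [0,0,-1],"claw": -0.95},{"dp": [0.5,0.39,0],"turn": [0,0,-1],"claw": -0.95},{"dp": [0.46,0.43,0],"turn": [0,0,-1],"claw": -0.95},{"dp": [0.43,0.47,0],"turn": [0,0,-1],"claw": -0.95},{"dp": [0.39,0.5,0],"turn": [0,0,-1],"claw": -0.95}]'

```text
time: 26.45
position: [0.5819, 0.0626, 0.0791]
tcp_rot: [0.944, 0.33, -0.001, -0.0]
force: [-0.2, -0.2, -0.5]
opening: 0.0103
```

>>> drive_tool --plan '[{"dp": [0,0,0],"turn": [0,0,-1],"claw": -0.95},{"dp": [0,0,0],"turn": [0,0,-1],"claw": -0.95},{"dp": [0,0,0],"turn": [0,0,-1],"claw": -0.95},{"dp": [0,0,0],"turn": [0,0,-1],"claw": -0.95},{"dp": [0,0,0],"turn": [0,0,-1],"claw": -0.95},{"dp": [0,0,0],"turn": [0,0,-1],"claw": -0.95},{"dp": [0,0,0],"turn": [0,0,-1],"claw": -0.95},{"dp": [0,0,0],"turn": [0,0,-1],"claw": -0.95}]'

```text
time: 27.45
position: [0.5813, 0.0628, 0.0791]
tcp_rot: [0.792, 0.61, -0.0, -0.0]
force: [0.4, -0.3, 0.0]
opening: 0.0102
```

>>> drive_tool --plan '[{"dp": [0,0,0],"turn": [0,0,-0.2],"claw": -0.95},{"dp": [0.4,0.6,0],"turn": [0,0,0],"claw": -0.95},{"dp": [0.4,0.6,0],"turn": [0,0,0],"claw": -0.95},{"dp": [0,0,0],"turn": [0,0,0],"claw": -0.95},{"dp": [0,0,0],"turn": [0,0,0],"claw": -0.95},{"dp": [0,0,0],"turn": [0,0,0],"claw": -0.95},{"dp": [0,0,0],"turn": [0,0,0],"claw": -0.95},{"dp": [0,0,0],"turn": [0,0,0],"claw": -0.95}]'

```text
time: 28.45
position: [0.6224, 0.0774, 0.0796]
tcp_rot: [0.788, 0.615, -0.0, 0.0]
force: [-0.4, -1.0, 0.2]
opening: 0.0102
```

```bash
python3 - <<'E'
from h import *
s=snap('wrist','w7.png');st=manip.get_state();print(st['position'],st['tcp_rot'],st['q'])
E
```

```text
[0.62250012 0.07749005 0.0795678 ] [7.88253129e-01 6.15351122e-01 5.25022900e-06 4.77021328e-05] [ 0.24327419  0.66101987 -0.64986592  1.75851567  0.49746904  0.89243477
 -0.8706128 ]
```

View pics/w7.png

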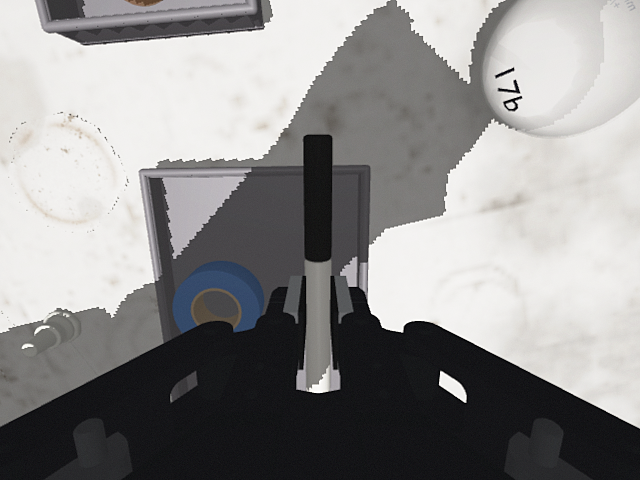

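The pen is held straight, with its cap at (318,135). The tape is flat in the tray at (219,305). The tray's far corners are (142,172) and (370,168). The flask is at the upper right, clear of the gripper.

```bash
python3 - <<'E'
from h import *
s=load('wrist')
A=world(s,142,171,.02);B=world(s,370,167,.02);C=world(s,364,262,.02)
x=B-A;a=np.arctan2(x[1],x[0]);X=np.array([np.cos(a),np.sin(a),0]);Y=np.array([-X[1],X[0],0])
c=(A+B)/2-.09*Y
print(A,B,np.linalg.norm(x),a,np.arctan2(*(B-C)[[1,0]]),c)
T=world(s,219,300,.023);print('tape',T,(T-c)@X,(T-c)@Y)
p=manip.get_state()['position'];print('pen rel',(p-c)@X,(p-c)@Y); q=world(s,317,140,.085);r=world(s,317,390,.085);print(q,r,(q-c)@X,(r-c)@X,(q-c)@Y)
E
```

```text
[0.53715765 0.14944034 0.02      ] [0.66381196 0.11996838 0.02      ] 0.1300381158700591 -0.22862747729841862 1.2993388829723227 [0.58008712 0.0470463  0.02      ]
tape [0.55582259 0.06361348 0.023     ] -0.02738792319886301 0.010636735942354045
pen rel 0.03440954972206574 0.03926407762566146
[0.63818305 0.14116235 0.085     ] [0.61109134 0.03348131 0.085     ] 0.03525362996209701 0.03327182434850072 0.10483391557054574
```

>>> drive_tool --plan '[{"dp": [-0.5,-0.05,0],"turn": [0,0,-0.15],"claw": -0.95},{"dp": [-0.5,0,0],"turn": [0,0,0],"claw": -0.95},{"dp": [-0.3,0,0.3],"turn": [0,0,0],"claw": -0.95},{"dp": [0,0,0.7],"turn": [0,0,0],"claw": -0.95},{"dp": [0,0,0.7],"turn": [0,0,0],"claw": -0.95},{"dp": [0,0,0.4],"turn": [0,0,0],"claw": -0.95},{"dp": [0,0,0.2],"turn": [0,0,0],"claw": -0.95},{"dp": [0,0,0],"turn": [0,0,0],"claw": -0.95}]'

```text
time: 29.5
position: [0.612, 0.0407, 0.0103]
tcp_rot: [0.784, 0.62, 0.0, -0.0]
force: [0.4, 0.6, 0.5]
opening: 0.01
```

>>> drive_tool --plan '[{"dp": [0,0,0],"turn": [0,0,0],"claw": -0.6},{"dp": [0,0,0],"turn": [0,0,0],"claw": -0.55},{"dp": [0,0,0],"turn": [0,0,0],"claw": -0.55},{"dp": [0,0,-0.3],"turn": [0,0,0],"claw": -0.55},{"dp": [0,0,-0.7],"turn": [0,0,0],"claw": -0.55},{"dp": [0,0,-1],"turn": [0,0,0],"claw": -0.55},{"dp": [0,0,-1],"turn": [0,0,0],"claw": -0.3},{"dp": [0,0,-0.5],"turn": [0,0,0],"claw": 0}]'

```text
time: 30.5
position: [0.6131, 0.0404, 0.1186]
tcp_rot: [0.785, 0.62, 0.002, 0.001]
force: [0.3, 0.3, -0.2]
opening: 0.0424
```

>>> drive_tool --plan '[{"dp": [0,-0.6,0],"turn": [0,0,0],"claw": 0},{"dp": [-0.1,-1,0],"turn": [0,0,0],"claw": 0},{"dp": [-0.1,-1,0],"turn": [0,0,0],"claw": 0},{"dp": [-0.1,-1,0],"turn": [0,0,0],"claw": 0},{"dp": [-0.1,-1,0],"turn": [0,0,0],"claw": 0},{"dp": [-0.1,-0.9,0],"turn": [0,0,0],"claw": 0},{"dp": [0,-0.5,0],"turn": [0,0,0],"claw": 0},{"dp": [0,0,0],"turn": [0,0,0],"claw": 0}]'

```text
time: 31.5
position: [0.4331, 0.0671, 0.1158]
tcp_rot: [0.784, 0.62, -0.0, 0.0]
force: [-0.3, -0.1, 0.5]
opening: 0.0427
```

```bash
python3 - <<'E'
from h import *
s=snap('wrist','w8.png');st=manip.get_state();print(st['position'],st['tcp_rot'])
E
```

```text
[0.43407995 0.06706418 0.11588482] [7.84468872e-01 6.20167942e-01 4.20494650e-04 3.67243278e-04]
```

View pics/w8.png

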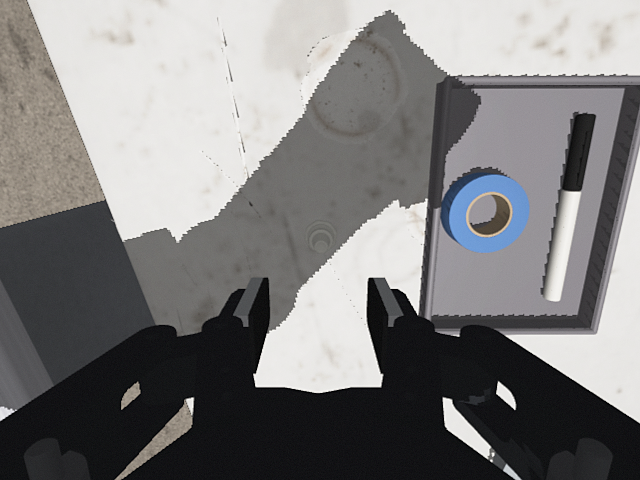

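The tape (486,212) and the pen (568,205) lie flat side by side in the tray. The stopper is at (321,238), on the finger centre line.

```bash
python3 - <<'E'
from h import *
s=load('wrist')
print(world(s,321,242,.032),world(s,321,242),world(s,321,235,.005)); print(world(s,320,330),)
E
```

```text
[0.43532754 0.06663446 0.032     ] [0.4353441  0.06671732 0.03229554] [0.43506336 0.06438284 0.005     ]
[ 0.41526588 -0.01661398 -0.00164491]
```

>>> drive_tool --plan '[{"dp": [-0.03,0.04,0.5],"turn": [0,0,0],"claw": 0},{"dp": [0,0,1],"turn": [0,0,0],"claw": 0},{"dp": [0,0,1],"turn": [0,0,0],"claw": 0},{"dp": [0,0,0.7],"turn": [0,0,0],"claw": 0},{"dp": [0,0,0.33],"turn": [0,0,0],"claw": 0},{"dp": [0,0,0],"turn": [0,0,0],"claw": 0},{"dp": [0,0,0],"turn": [0,0,0],"claw": -0.5},{"dp": [0,0,0],"turn": [0,0,0],"claw": -0.9}]' --squeeze 25

```text
time: 32.55
position: [0.4349, 0.0659, 0.0103]
tcp_rot: [0.785, 0.62, 0.001, 0.0]
force: [0.1, 0.2, 0.7]
opening: 0.0161
```

>>> drive_tool --plan '[{"dp": [0,0,0],"turn": [0,0,0],"claw": -0.9},{"dp": [0,0,0],"turn": [0,0,0],"claw": -0.9},{"dp": [0,0,-0.3],"turn": [0,0,0],"claw": -0.9},{"dp": [0,0,-0.8],"turn": [0,0,0],"claw": -0.9},{"dp": [0,0,-0.9],"turn": [0,0,0],"claw": -0.9},{"dp": [0,0,-0.6],"turn": [0,0,0],"claw": -0.9},{"dp": [0,0,0],"turn": [0,0,0],"claw": -0.9},{"dp": [0,0,0],"turn": [0,0,0],"claw": -0.9}]'

```text
time: 33.55
position: [0.4339, 0.0655, 0.0872]
tcp_rot: [0.785, 0.62, -0.0, -0.0]
force: [0.2, -0.8, -0.6]
opening: 0.0153
```

>>> drive_tool --plan '[{"dp": [-0.5,0.5,0],"turn": [0,0,0],"claw": -0.9},{"dp": [-0.9,0.9,0],"turn": [0,0,0],"claw": -0.9},{"dp": [-1,1,0],"turn": [0,0,0],"claw": -0.9},{"dp": [-1,1,0],"turn": [0,0,0],"claw": -0.9},{"dp": [-1,1,0],"turn": [0,0,0],"claw": -0.9},{"dp": [-1,1,0],"turn": [0,0,0],"claw": -0.9},{"dp": [-1,1,0],"turn": [0,0,0],"claw": -0.9},{"dp": [-0.8,0.7,0],"turn": [0,0,0],"claw": -0.9}]'

```text
time: 34.55
position: [0.5917, -0.1951, 0.0859]
tcp_rot: [0.785, 0.62, -0.001, -0.001]
force: [-0.1, 0.2, -0.1]
opening: 0.0152
```

```bash
python3 - <<'E'
from h import *
s=snap('wrist','w9.png');st=manip.get_state();print(st['position'],st['tcp_rot'],st['opening'])
E
```

```text
[ 0.59296853 -0.19997638  0.08584193] [ 7.86163914e-01  6.18017016e-01 -8.86725757e-04  6.94152618e-04] 0.015454300604758851
```

View pics/w9.png

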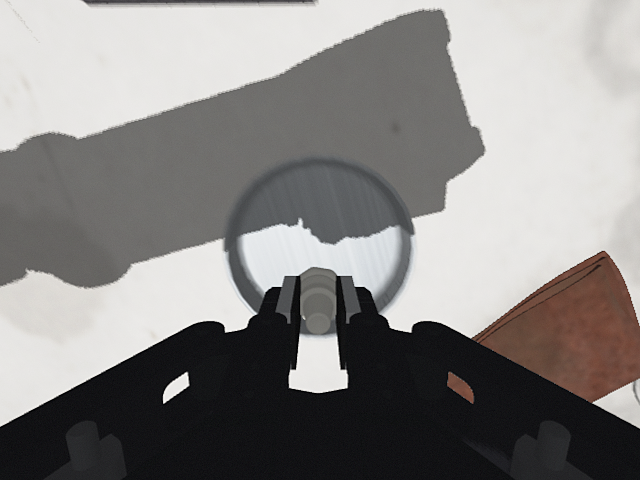

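The stopper is held above the middle of the dish, whose rim spans columns 226-412 and rows 157-335.

>>> drive_tool --plan '[{"dp": [0.15,0,0.3],"turn": [0,0,0],"claw": -0.9},{"dp": [0,0,0.8],"turn": [0,0,0],"claw": -0.9},{"dp": [0,0,0.7],"turn": [0,0,0],"claw": -0.9},{"dp": [0,0,0.4],"turn": [0,0,0],"claw": -0.9},{"dp": [0,0,0.15],"turn": [0,0,0],"claw": -0.9},{"dp": [0,0,0],"turn": [0,0,0],"claw": -0.9},{"dp": [0,0,0],"turn": [0,0,0],"claw": -0.5},{"dp": [0,0,0],"turn": [0,0,0],"claw": -0.2}]'

```text
time: 35.6
position: [0.5932, -0.1893, 0.0178]
tcp_rot: [0.785, 0.62, 0.0, 0.001]
force: [0.5, 0.9, 0.2]
opening: 0.0339
```

>>> drive_tool --plan '[{"dp": [0,0,0],"turn": [0,0,0],"claw": -0.2},{"dp": [0,0,-0.3],"turn": [0,0,0],"claw": -0.2},{"dp": [0,0,-0.8],"turn": [0,0,0],"claw": -0.2},{"dp": [0,0,-1],"turn": [0,0,0],"claw": -0.2},{"dp": [0,0,-1],"turn": [0,0,0],"claw": -0.2},{"dp": [0,0,-1],"turn": [0,0,0],"claw": -0.2},{"dp": [0,0,-1],"turn": [0,0,0],"claw": -0.2},{"dp": [0,0,-0.5],"turn": [0,0,0],"claw": -0.2}]'

```text
time: 36.6
position: [0.5935, -0.1891, 0.1874]
tcp_rot: [0.784, 0.62, 0.001, 0.001]
force: [0.0, 0.3, -0.8]
opening: 0.0342
```

```bash
python3 - <<'E'
from h import *
s=snap('wrist');a=s['img'][100:400,150:500]
st=manip.get_state();print(st['position'],st['opening'],st['time'])
sc=snap('scene');b=cv2.resize(sc['img'][210:370,180:500],None,fx=2.4,fy=2.4,interpolation=cv2.INTER_CUBIC)
o=np.zeros((600,800,3),np.uint8);o[:384,:768]=b;w=cv2.resize(s['img'],(288,216));o[384:,:288]=w
d=snap('side')['img'][170:386,180:400];o[384:,300:520]=d
cv2.imwrite('pics/f.png',o[:,:,::-1])
E
```

```text
[ 0.59410369 -0.18916979  0.18858631] 0.03427364464773611 36.65
```

View pics/f.png

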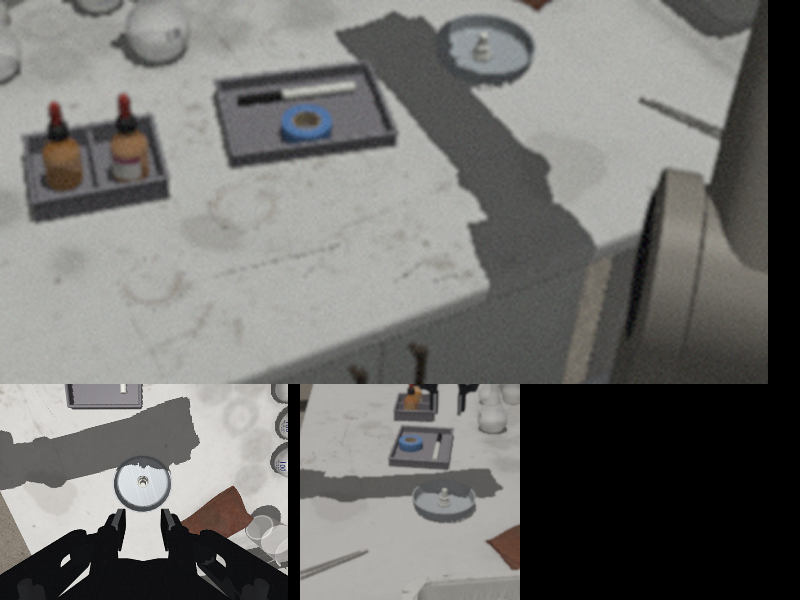

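All the items are in place: bottles upright in their bays, tape and pen flat side by side, stopper standing in the dish, tweezers and flask untouched, and the gripper clear. I'm handing in.

```bash
python3 -c "
from bench import manip
print(manip.close_job())"
```

```text
the job is handed in; nothing more can be done
None
```

The job is done and handed in at about 37 s of robot time, well inside the 128 s limit. I worked in the order asked:

- **Bottles:** each was gripped by its collar and stood upright, one in each bay of the two-bay tray.
- **Tape and pen:** both lie flat on the floor of the pen tray, with the pen along the long side next to the tape.
- **Stopper:** it stands on its head near the middle of the steel dish.

The last pictures from all three cameras show everything in place. The gripper was empty and about 0.19 m above the bench. The tweezers and flask look unmoved; I judged that by eye and did not measure it. The reported forces at the tool stayed around 1–2 N.

Two readings disagreed, neither with any effect on the result:

- **Scene camera:** my readings from it were about 8–10 mm off the close wrist view, so I used the wrist view.
- **Stopper width:** the plug measured about 15 mm in the grip, where the description says about 20 mm.

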